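Switch on the vegetable cutter and hold its pusher ready over the feed mouth

TASK

Get the vegetable cutter ready to slice the leeks: first turn the rotary isolator handle on the grey box from off round to its on stop, then pick up the cutter's rectangular pusher by its grip and carry it over the clutter to the feed mouth. Finish while holding the pusher still and upright, about 15 mm above the rim of the mouth, centred and lined up so that it could go straight down, and touching nothing but your fingers. Do not knock the pusher against the cutter on the way, and leave everything else on the counter and the board where it is.

Things in the scene. Friction and masses are not known exactly. Their poses are not given: they have to be found in the camera images.
- isolator (a joint): angle of the isolator's rotary handle, rad: 0 = off stop, 1.571 = on stop. It turns clockwise seen from above as the value grows. A spring detent pulls it to the nearer stop: it resists with at most about 0.15 N m up to half way, then snaps on by itself.
- handle (a point): grip point of the isolator handle, on its vertical turning axis, 101 mm above the counter. The handle is a black upright bar 66 mm long (this frame's x, turning with it), 16 mm thick (y), its top 14 mm above this point, on a 52 mm round hub whose top is 20 mm below this point. It sits on a fixed grey box 100 by 130 mm, 65 mm high, lying on the counter.
- pusher: loose white plastic pusher, 0.15 to 0.31 kg, standing upright. Origin at the centre of its underside, z up. Lower part 40 mm (x) by 64 mm (y), 78 mm high; above it a narrower upright grip slab 24 mm (x) by 60 mm (y) from 78 to 118 mm above the underside, to be pinched across x.
- mouth (a point): centre of the feed mouth of the fixed white and steel vegetable cutter, level with its rim, 180 mm above the counter. A rectangular opening 56 mm (this frame's x) by 80 mm (y), 49 mm deep, walls 5 mm, facing straight up; the pusher's x goes along this x, either way round. Below are a steel drum, radius 86 mm, top at 130 mm, and a base 220 (x) by 190 mm, top at 85 mm.
- round_pusher: bystander: a round white pusher of another attachment, 46 mm across, 118 mm tall, standing upright. Origin at the centre of its underside.
- jar: bystander: glass jar with a steel lid, 62 mm across, 115 mm tall. Origin at the centre of its underside.
- mill: bystander: dark wooden pepper mill, 52 mm across, 190 mm tall, standing between the pushers and the cutter. Origin at the centre of its underside.
- leek_a: bystander: leek lying on the cutting board, 230 mm long (x), 44 mm thick. Origin on the board under its white root end, the end nearer the robot.
- leek_b: bystander: a second such leek beside it.
- knife: bystander: kitchen knife lying on the cutting board, 300 mm long (x). Origin on the board under its dark handle, the end nearer the robot.
There are look-alikes about, which are no part of the job. Leave any orange look-alike of the pusher alone.

How it is judged:
On the way, in this order (a step that is already met when the one before it is completed fails the run):
1. the isolator handle is turned on while the pusher still stands on the counter (value of joint isolator above 1.4 rad and height (world z) of pusher below 0.01 m), for 0.2 s.
2. the pusher is lifted clear of the counter in the fingers (height (world z) of pusher above 0.05 m and contact force between pusher and the fingers above 1 N), for 0.2 s.
At the end, for the whole second after the job is handed in: The isolator is on (above 1.4 rad); the pusher is held in the fingers, still and upright (within 0.10 rad), its underside 4 to 30 mm above the rim of the feed mouth, within 8 mm of the mouth's centre and within 0.14 rad of its direction (either way round), not touching the cutter (value of joint isolator above 1.4 rad and z of pusher in the frame of mouth between 0.004 and 0.03 m and horizontal distance between pusher and mouth below 0.008 m and angle between the x axis of pusher and the x axis of mouth, either way round below 0.14 rad and angle between pusher's own z axis and vertical below 0.1 rad and linear speed of pusher below 0.02 m/s and contact force between pusher and the fingers above 1 N and contact force between pusher and cutter below 0.1 N); the arm keeps its last pose, push and grip.
It fails at once if the pusher knocks against the cutter (over 3 N) (contact force between pusher and cutter above 3 N).
It fails at once if the pusher is lifted before the isolator is on (value of joint isolator below 1.2 rad and height (world z) of pusher above 0.03 m).
It fails at once if a bystander is moved more than 30 mm (distance of any of round_pusher, jar, mill, leek_a, leek_b, knife from where it was at the start of the episode above 0.03 m).
It also fails if it takes over 53 s, if anything falls off the work surface, if the arm or the gripper's body presses on something with over 40 N, if the wrist force passes 120 N, or if a joint passes its speed limit or range.

ROBOT

A 7-joint arm with a two-finger parallel gripper is mounted at the origin on the work surface. World frame = base frame: x ahead of the robot, y to its left, z up, the work surface at z = 0. Lengths are in m, angles in rad, forces in N, time in s.
With the tool pointing down it reaches from about 0.4 to 0.875 m from the base axis. Payload 6.5 kg.
Tool frame: the origin (TCP) lies midway between the tips of the shut fingers; the grasp point (between the pads) lies 19 mm behind it; z points along the fingers, y is the line along which they close (so a half turn about z gives the same grasp; the last joint's range is limited). The gripper opens to 85 mm and grips with 20 to 120 N. Pads are 22 mm wide; open, the fingers measure 114 mm over their backs; the gripper's body (76 mm by 85 mm) begins 54 mm behind the grasp point. The pads swing forward as they close: fully open they stand 13 mm farther back than shut.
Start: joints at [-1.4, 0.536, -0.004, 1.538, 0.003, 1.067, -0.071], TCP at [0.152, 0.632, 0.231] pointing down, gripper open.
Joint ranges: [-2.7, 2.7], [-0.37, 2.16], [-1.27, 1.26], [0.24, 2.4], [-1.31, 4.45], [0.19, 1.91], [-2.76, 2.76]. Speed limits (rad/s): [2.39, 2.39, 3.14, 3.14, 3.14, 3.14, 3.14].

INTERFACE

Orientations are given as a unit quaternion [x, y, z, w].
In Python, from cell import readout, eyes, workorder gives the robot as it stands.
- The arm moves only by the tool step_arm, never from a script. Its argument "targets" is a list of rows, each an object of numbers: "dx", "dy", "dz": the shift along the tool's x, y, z scaled (see below); "wx", "wy", "wz": the turn, a rotation vector about the tool's x, y, z scaled (see below). In form: [{"dx": .., "dy": .., "dz": .., "wx": .., "wy": .., "wz": ..}, ...]. A call has 1 to 20 rows; each row is the pose to reach, as a shift and turn from the pose commanded when the call began, along the tool's axes at that moment, turning the shorter way round; what a row does not reach only later rows make up. The controller multiplies each number of a shift by 75 cm and each number of a turn by pi rad. A row lasts 1/12 s, in which the tool goes at most 41.7 mm and 7.16 degrees, less where a joint would pass 70% of its speed; a pose out of reach is approached as far as the arm can. A call with a number of a shift or a turn outside -1 to 1 is refused whole. A call with a gripper value outside its range is refused whole. "fingers" is the opening, from 0 (shut) to 1 (fully open), set as the call begins (left out, the last holds). The fingers move at their own pace and stop on an object; "grip_force" is the grip in N (left out, the last holds). Time passes only in rows, so rows that repeat a pose let the fingers close. It gives the time, the measured TCP pose, the force, the opening and the grip force at its end, in the units of the state.
- readout.get_obs(): the state, without advancing time (a new reading comes with each control period).
- eyes.capture(name): name is "scene" or "top" or "wrist"; returns a dict with "img" (480x640x3 uint8, blue, green, red), "camera_matrix" (3x3 intrinsics, pixels), "R" (3x3) and "t" (3): a world point X has camera coordinates R X + t; the wrist camera has in their place "hand_eye" (4x4, takes a point from camera to tool coordinates, whose origin is the TCP and whose axes are the flange's). Camera axes: x right, y down, z forward; pixel columns grow to the right and rows downward; lengths in m; the calibration is good to about 2 mm. A picture is of the moment at which its call begins: read the wrist's pose just before it. There is no depth.
- workorder.sign_off(): hands the job in; it is judged then, once.
The state is a dict: "t": time; "qpos": joint angles; "joint_vel": joint speeds; "effort": joint torques, N m; "position": TCP position; "tcp_rot": TCP orientation; "ft_force": force on the tool from outside, world axes, zero at the start; "torque": the same for the moment, N m; "gripper_width": finger opening in m; "gripper_force": force on a finger pad.
Only numpy, scipy, OpenCV 4.12 (cv2) and the standard library are available. Lean on these libraries where they do the work, as an engineer would, in place of code of your own. Each camera call takes 0.05 s, during which the arm holds its last target. There are 200 camera calls.

## Working session

There is one attempt and no reset: what is moved stays moved. The work goes in short steps, Python scripts to look and compute and a tool call to move; the robot and the scene stay as the last step left them, time stands still between calls to the robot, and variables do not carry over. Pictures are saved under pics/ and viewed, at most 10 in all, crops included, and the job is handed in when it is done.

Besides the shell and the picture viewer there is one more tool, called after "Emit:" in YAML: its name, and indented under it one key for each argument. step_arm: Moves the arm, as the interface text tells. Shifts and turns lie within -1 to 1; 1 stands for 75 cm of shift or pi rad of turn. Its arguments: {"type":"object","properties":{"targets":{"type":"array"},"fingers":{"type":"number"},"grip_force":{"type":"number"}},"required":["targets"]}

```bash
ls; mkdir -p pics; cat > h.py <<'E'
import numpy as np, cv2
from cell import readout, eyes, workorder
from scipy.spatial.transform import Rotation as Ro
def ray(c,uv):
    K=np.array(c["camera_matrix"]);R=np.array(c["R"]);t=np.array(c["t"])
    d=R.T@np.linalg.inv(K)@np.array([uv[0],uv[1],1.]);return -R.T@t,d/np.linalg.norm(d)
def onz(c,uv,z):
    o,d=ray(c,uv);return o+d*(z-o[2])/d[2]
def proj(c,X):
    p=np.array(c["camera_matrix"])@(np.array(c["R"])@np.array(X)+np.array(c["t"]));return p[:2]/p[2]
def tri(rs):
    A=sum(np.eye(3)-np.outer(d,d) for o,d in rs);b=sum((np.eye(3)-np.outer(d,d))@o for o,d in rs)
    return np.linalg.solve(A,b)
def wrist():
    s=readout.get_obs();c=eyes.capture("wrist")
    T=np.eye(4);T[:3,:3]=Ro.from_quat(s["tcp_rot"]).as_matrix();T[:3,3]=s["position"]
    W=T@np.array(c["hand_eye"]);c["R"]=W[:3,:3].T;c["t"]=-W[:3,:3].T@W[:3,3];return c
E
python3 - <<'E'
from h import *
import pickle
for n in("scene","top"):
    c=eyes.capture(n);cv2.imwrite(f"pics/{n}0.png",c["img"]);pickle.dump(c,open(n+".pkl","wb"))
    print(n,ray(c,(320,240)))
s=readout.get_obs();print(s["t"],s["position"],s["tcp_rot"],s["gripper_width"])
E
```

```text
pics
scene (array([1.14417584, 0.31530905, 1.14066   ]), array([-0.52834902, -0.26605118, -0.80626551]))
top (array([ 0.28050897, -0.01623391,  1.40031451]), array([ 0.18840732, -0.04153909, -0.9812121 ]))
0.1 [0.15236891 0.63129031 0.23046623] [ 1.18075847e-01  9.93004253e-01 -8.04231250e-04 -2.90153251e-05] 0.08525229459208875
```

View pics/scene0.png

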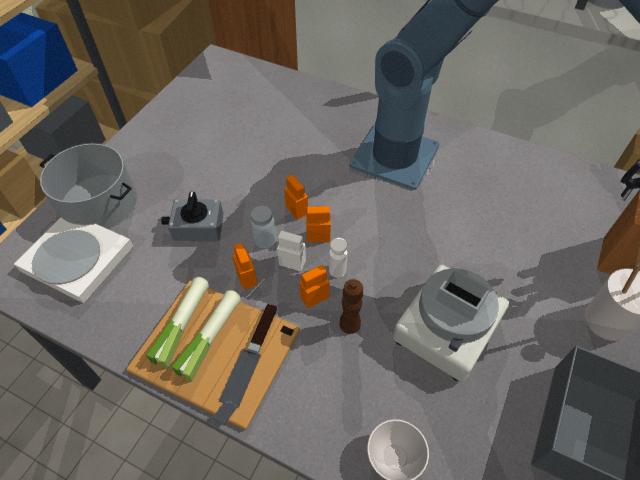

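View pics/top0.png

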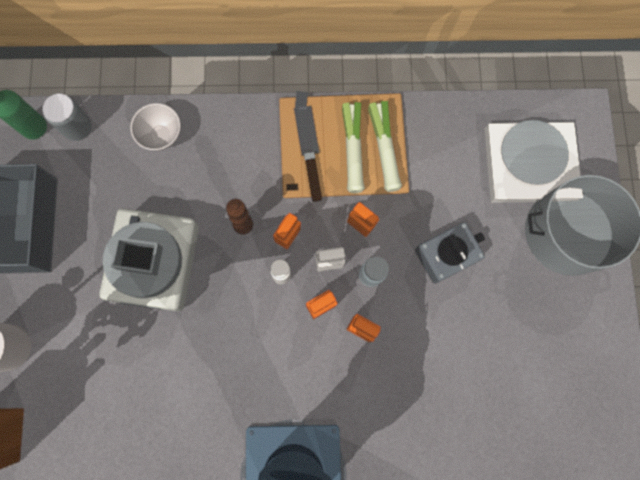

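The scene view shows the pusher at about (291,251), isolator handle (193,208) and mouth (463,291). In the top view they are at about (331,259), (455,249) and (137,256). Next I'll zoom in on these.

```bash
python3 - <<'E'
from h import *
import pickle
cs={n:pickle.load(open(n+".pkl","rb")) for n in("scene","top")}
W={"top":[(331,259),(455,249),(140,256)],"scene":[(291,251),(195,212),(463,291)]}
rows=[]
for n in("top","scene"):
    rows.append(np.hstack([cv2.resize(cs[n]["img"][y-32:y+32,x-32:x+32],(256,256),interpolation=cv2.INTER_CUBIC) for x,y in W[n]]))
cv2.imwrite("pics/m.png",np.vstack(rows))
for n,zs in(("top",(.118,.115,.18)),("scene",(.118,.115,.18))):
    print(n,[onz(cs[n],p,z).round(3) for p,z in zip(W[n],zs)])
E
```

```text
top [array([ 0.482, -0.094,  0.118]), array([ 0.501, -0.379,  0.115]), array([0.486, 0.322, 0.18 ])]
scene [array([ 0.535, -0.07 ,  0.118]), array([ 0.535, -0.352,  0.115]), array([0.5  , 0.335, 0.18 ])]
```

View pics/m.png

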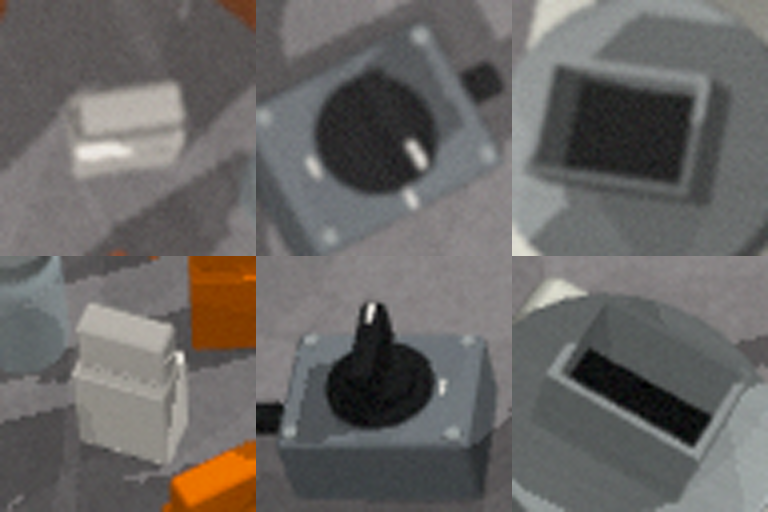

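The top-row tiles show the pusher's grip slab, the handle with its white mark toward the off mark at lower right (on is clockwise), and the mouth. That is too coarse for grasping, so I'll use the wrist camera.

```bash
cat >> h.py <<'E'
def go(p,yaw,s=None):
    """shift/turn numbers for a tool-down pose at p, tool y at azimuth yaw (deg)"""
    s=s or readout.get_obs();R0=Ro.from_quat(s["tcp_rot"])
    y=np.deg2rad(yaw);Y=np.array([np.cos(y),np.sin(y),0]);Z=np.array([0,0,-1.]);X=np.cross(Y,Z)
    R1=Ro.from_matrix(np.array([X,Y,Z]).T)
    d=R0.inv().apply(np.array(p)-s["position"])/.75;w=(R0.inv()*R1).as_rotvec()/np.pi
    print("go",np.round(p,4),yaw,"d",d.round(4),"w",w.round(4))
def st():
    s=readout.get_obs();Y=Ro.from_quat(s["tcp_rot"]).as_matrix()
    print("t",round(s["t"],2),"p",np.round(s["position"],4),"yaw",round(np.degrees(np.arctan2(Y[1,1],Y[0,1])),2),"z",Y[:,2].round(3),"F",np.round(s["ft_force"],1),"w",round(s["gripper_width"],4),"gf",s["gripper_force"],"q",np.round(s["qpos"],2))
E
python3 - <<'E'
from h import *
c=wrist();print(np.round(c["hand_eye"],3),c["camera_matrix"]);st()
go((.42,.33,.40),30);go((.42,-.05,.40),-30);go((.45,-.36,.36),-62)
E
```

```text
[[-0.    -0.95  -0.312  0.082]
 [ 1.    -0.     0.001  0.   ]
 [-0.001 -0.312  0.95  -0.143]
 [ 0.     0.     0.     1.   ]] [[423.64808116   0.         318.79969406]
 [  0.         423.64808116 234.65804439]
 [  0.           0.           1.        ]]
t 0.15 p [0.1524 0.6314 0.2306] yaw 76.43 z [-0.    -0.001 -1.   ] F [-0.5 -0.6  0.1] w 0.0851 gf 0.0 q [-1.4   0.54 -0.    1.54  0.    1.07 -0.07]
go [0.42 0.33 0.4 ] 30 d [-0.4411 -0.3073 -0.2254] w [-4.00e-04  2.00e-04  2.58e-01]
go [ 0.42 -0.05  0.4 ] -30 d [-0.56   -0.7998 -0.2248] w [-3.000e-04  4.000e-04  5.913e-01]
go [ 0.45 -0.36  0.36] -62 d [-0.6958 -1.1921 -0.1709] w [-2.000e-04  5.000e-04  7.691e-01]
```

Emit:
step_arm:
  targets:
    - {"dz": -0.05}
    - {"dx": -0.1, "dy": -0.06, "dz": -0.12, "wz": 0.04}
    - {"dx": -0.49, "dy": -0.25, "dz": -0.17, "wz": 0.26}
    - {"dx": -0.49, "dy": -0.25, "dz": -0.17, "wz": 0.26}
    - {"dx": -0.49, "dy": -0.25, "dz": -0.17, "wz": 0.26}
    - {"dx": -0.49, "dy": -0.25, "dz": -0.17, "wz": 0.26}
    - {"dx": -0.49, "dy": -0.25, "dz": -0.17, "wz": 0.26}
    - {"dx": -0.49, "dy": -0.25, "dz": -0.17, "wz": 0.26}
    - {"dx": -0.49, "dy": -0.25, "dz": -0.17, "wz": 0.26}
    - {"dx": -0.49, "dy": -0.25, "dz": -0.17, "wz": 0.26}
    - {"dx": -0.49, "dy": -0.25, "dz": -0.17, "wz": 0.26}
    - {"dx": -0.49, "dy": -0.25, "dz": -0.17, "wz": 0.26}
    - {"dx": -0.49, "dy": -0.25, "dz": -0.17, "wz": 0.26}
    - {"dx": -0.49, "dy": -0.25, "dz": -0.17, "wz": 0.26}

```text
validation failed for argument at $.ta...
```

```bash
python3 - <<'E'
from h import *
import pickle
st();c=wrist();cv2.imwrite("pics/w1.png",c["img"]);pickle.dump(c,open("w1.pkl","wb"))
go((.46,-.085,.36),-10);go((.49,-.37,.36),-62)
E
```

```text
t 0.15 p [0.1524 0.6314 0.2306] yaw 76.43 z [-0.    -0.001 -1.   ] F [-0.5 -0.6  0.1] w 0.0851 gf 0.0 q [-1.4   0.54 -0.    1.54  0.    1.07 -0.07]
go [ 0.46  -0.085  0.36 ] -10 d [-0.6228 -0.8326 -0.1714] w [-2.000e-04  3.000e-04  4.802e-01]
go [ 0.49 -0.37  0.36] -62 d [-0.7508 -1.1926 -0.171 ] w [-1.000e-04  4.000e-04  7.691e-01]
```

View pics/w1.png

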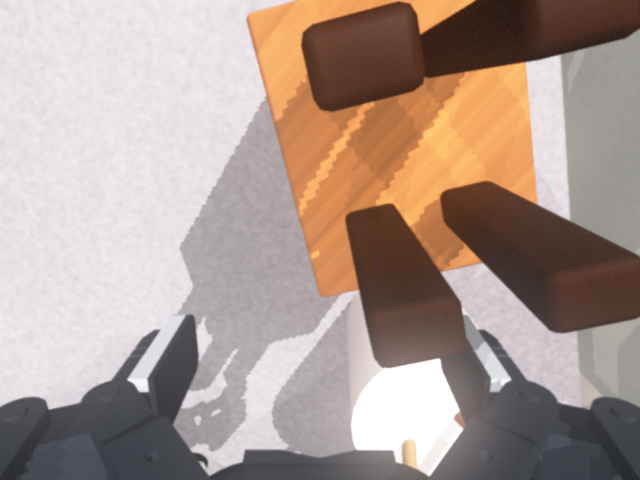

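The move was refused because its rows lacked keys. This picture is still from the start pose: knife block at the top, utensil crock at (400,420).

Emit:
step_arm:
  targets:
    - {"dx": 0, "dy": 0, "dz": -0.055, "wx": 0, "wy": 0, "wz": 0}
    - {"dx": 0, "dy": 0, "dz": -0.11, "wx": 0, "wy": 0, "wz": 0}
    - {"dx": 0, "dy": 0, "dz": -0.17, "wx": 0, "wy": 0, "wz": 0}
    - {"dx": -0.49, "dy": -0.25, "dz": -0.17, "wx": 0, "wy": 0, "wz": 0.26}
    - {"dx": -0.49, "dy": -0.25, "dz": -0.17, "wx": 0, "wy": 0, "wz": 0.26}
    - {"dx": -0.49, "dy": -0.25, "dz": -0.17, "wx": 0, "wy": 0, "wz": 0.26}
    - {"dx": -0.49, "dy": -0.25, "dz": -0.17, "wx": 0, "wy": 0, "wz": 0.26}
    - {"dx": -0.49, "dy": -0.25, "dz": -0.17, "wx": 0, "wy": 0, "wz": 0.26}
    - {"dx": -0.49, "dy": -0.25, "dz": -0.17, "wx": 0, "wy": 0, "wz": 0.26}
    - {"dx": -0.49, "dy": -0.25, "dz": -0.17, "wx": 0, "wy": 0, "wz": 0.26}
    - {"dx": -0.49, "dy": -0.25, "dz": -0.17, "wx": 0, "wy": 0, "wz": 0.26}
    - {"dx": -0.49, "dy": -0.25, "dz": -0.17, "wx": 0, "wy": 0, "wz": 0.26}
    - {"dx": -0.49, "dy": -0.25, "dz": -0.17, "wx": 0, "wy": 0, "wz": 0.26}
    - {"dx": -0.49, "dy": -0.25, "dz": -0.17, "wx": 0, "wy": 0, "wz": 0.26}
    - {"dx": -0.49, "dy": -0.25, "dz": -0.17, "wx": 0, "wy": 0, "wz": 0.26}
    - {"dx": -0.49, "dy": -0.25, "dz": -0.17, "wx": 0, "wy": 0, "wz": 0.26}
    - {"dx": -0.49, "dy": -0.25, "dz": -0.17, "wx": 0, "wy": 0, "wz": 0.26}

```text
t: 1.62
position: [0.4644, 0.3649, 0.3586]
tcp_rot: [0.502, 0.865, -0.0, -0.001]
ft_force: [0.3, 0.3, -0.4]
gripper_width: 0.0854
gripper_force: 0.0
```

```bash
python3 - <<'E'
from h import *
import pickle
st();c=wrist();cv2.imwrite("pics/w2.png",c["img"]);pickle.dump(c,open("w2.pkl","wb"))
go((.46,-.085,.36),-10);go((.49,-.37,.36),-62)
E
```

```text
t 1.62 p [0.4644 0.3649 0.3586] yaw 29.79 z [-0.001  0.    -1.   ] F [ 0.3  0.3 -0.4] w 0.0854 gf 0.0 q [-0.97  0.33  0.3   1.56 -0.1   1.27 -0.13]
go [ 0.46  -0.085  0.36 ] -10 d [-0.5177 -0.3032 -0.0021] w [-2.000e-04 -2.000e-04  2.212e-01]
go [ 0.49 -0.37  0.36] -62 d [-0.8673 -0.4574 -0.0022] w [-3.0e-04 -1.0e-04  5.1e-01]
```

View pics/w2.png

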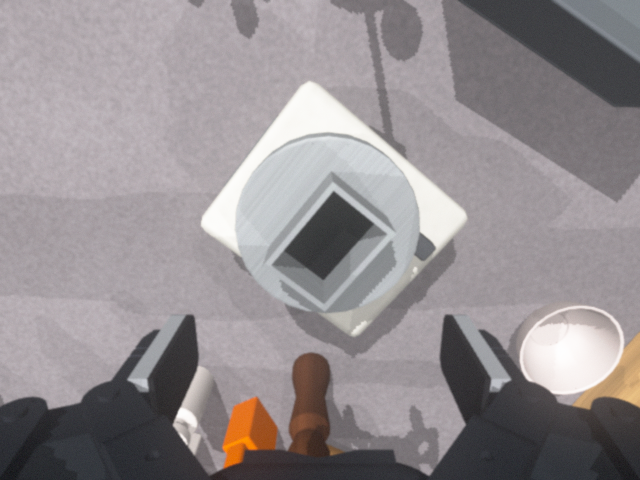

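The wrist view shows the mouth's rim, with outer corners at about (332,183), (393,236), (325,308) and (271,262). I'll take a second view on the way, then go on to the pusher.

Emit:
step_arm:
  targets:
    - {"dx": 0.04, "dy": -0.1, "dz": 0, "wx": 0, "wy": 0, "wz": 0.0}
    - {"dx": 0.04, "dy": -0.1, "dz": 0, "wx": 0, "wy": 0, "wz": 0.0}
    - {"dx": 0.04, "dy": -0.1, "dz": 0, "wx": 0, "wy": 0, "wz": 0.0}
    - {"dx": 0.04, "dy": -0.1, "dz": 0, "wx": 0, "wy": 0, "wz": 0.0}

```text
t: 2.0
position: [0.3829, 0.3536, 0.359]
tcp_rot: [0.5, 0.866, 0.0, -0.001]
ft_force: [1.1, -0.9, 0.5]
gripper_width: 0.0849
gripper_force: 0.0
```

```bash
python3 - <<'E'
from h import *
import pickle
st();c=wrist();cv2.imwrite("pics/w3.png",c["img"]);pickle.dump(c,open("w3.pkl","wb"))
go((.46,-.085,.33),-10);go((.49,-.37,.36),-62)
w2=pickle.load(open("w2.pkl","rb"))
P={}
for n,c,b in(("w2",w2,None),("w3",c,None)):
    g=cv2.cvtColor(c["img"],cv2.COLOR_BGR2GRAY)
    # dark interior, nearest the expected place
    e=proj(c,(.487,.322,.18));
    m=cv2.morphologyEx((g<60).astype(np.uint8),cv2.MORPH_OPEN,np.ones((5,5)))
    cn,_=cv2.findContours(m,cv2.RETR_EXTERNAL,cv2.CHAIN_APPROX_NONE)
    cn=[k for k in cn if cv2.contourArea(k)>500]
    k=min(cn,key=lambda k:np.linalg.norm(k.mean(0)[0]-e))
    r=cv2.minAreaRect(k);print(n,e.round(),r,cv2.boxPoints(r).round(1).tolist())
im=np.hstack([cv2.resize(cc["img"][y-90:y+90,x-67:x+67],(400,538),interpolation=cv2.INTER_CUBIC) for cc,(x,y) in((w2,(332,245)),(c,tuple(int(v) for v in proj(c,(.487,.322,.18)))))])
cv2.imwrite("pics/mm.png",im)
E
```

```text
t 2.0 p [0.3829 0.3536 0.359 ] yaw 29.94 z [-0.001  0.001 -1.   ] F [ 1.1 -0.9  0.5] w 0.0849 gf 0.0 q [-1.07  0.19  0.28  1.73 -0.06  1.23 -0.25]
go [ 0.46  -0.085  0.33 ] -10 d [-0.5571 -0.2036  0.0385] w [ 2.000e-04 -3.000e-04  2.212e-01]
go [ 0.49 -0.37  0.36] -62 d [-0.9067 -0.3577 -0.0019] w [ 1.000e-04 -4.000e-04  5.101e-01]
w2 [318. 263.] ((319.5, 400.5), (157.0, 639.0), 90.0) [[-0.0, 322.0], [639.0, 322.0], [639.0, 479.0], [0.0, 479.0]]
w3 [408. 297.] ((453.5, 398.0), (162.0, 371.0), 90.0) [[268.0, 317.0], [639.0, 317.0], [639.0, 479.0], [268.0, 479.0]]
```

View pics/mm.png

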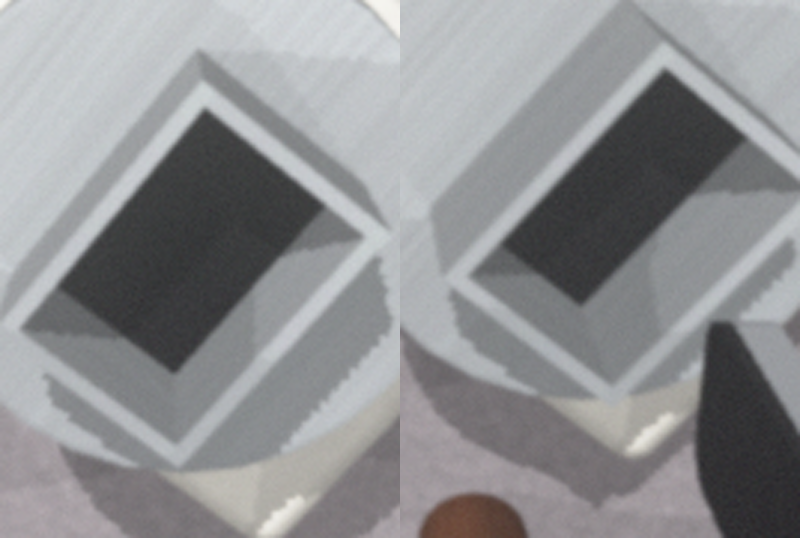

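The left and right crops show the mouth rim; I'm reading its outer corners in both.

```bash
python3 - <<'E'
from h import *
import pickle
w2=pickle.load(open("w2.pkl","rb"));w3=pickle.load(open("w3.pkl","rb"))
e=[int(v) for v in proj(w3,(.487,.322,.18))]
S=134/400
A={k:(265+x*S,155+y*S) for k,(x,y) in dict(T=(203,83),R=(388,236),B=(181,463),L=(8,326)).items()}
B={k:(e[0]-67+x*S,e[1]-90+y*S) for k,(x,y) in dict(T=(263,44),B=(213,400),L=(47,278)).items()}
for k in B: print(k,tri([ray(w2,A[k]),ray(w3,B[k])]).round(4), onz(w3,B[k],.18).round(4))
Q={k:onz(w2,A[k],.18) for k in A}
for k in Q: print(k,Q[k].round(4))
print("centre",np.mean(list(Q.values()),0))
for a,b in("TR","RB","BL","LT"):
    d=Q[b]-Q[a];print(a,b,np.linalg.norm(d).round(4),np.degrees(np.arctan2(d[1],d[0])).round(1))
print((Q["T"]+Q["B"])/2,(onz(w3,B["T"],.18)+onz(w3,B["B"],.18))/2)
E
```

```text
T [0.4641 0.3857 0.1811] [0.4645 0.3854 0.18  ]
B [0.5144 0.2878 0.1783] [0.5134 0.2887 0.18  ]
L [0.4526 0.2971 0.1739] [0.4508 0.2982 0.18  ]
T [0.4642 0.3856 0.18  ]
R [0.5281 0.3745 0.18  ]
B [0.514  0.2883 0.18  ]
L [0.4519 0.301  0.18  ]
centre [0.48955168 0.33734323 0.18      ]
T R 0.0648 -9.9
R B 0.0873 -99.3
B L 0.0634 168.4
L T 0.0855 81.7
[0.48910911 0.33694334 0.18      ] [0.48899041 0.33706954 0.18      ]
```

Emit:
step_arm:
  targets:
    - {"dx": -0.56, "dy": -0.2, "dz": 0.04, "wx": 0, "wy": 0, "wz": 0.22}
    - {"dx": -0.56, "dy": -0.2, "dz": 0.04, "wx": 0, "wy": 0, "wz": 0.22}
    - {"dx": -0.56, "dy": -0.2, "dz": 0.04, "wx": 0, "wy": 0, "wz": 0.22}
    - {"dx": -0.56, "dy": -0.2, "dz": 0.04, "wx": 0, "wy": 0, "wz": 0.22}
    - {"dx": -0.56, "dy": -0.2, "dz": 0.04, "wx": 0, "wy": 0, "wz": 0.22}
    - {"dx": -0.56, "dy": -0.2, "dz": 0.04, "wx": 0, "wy": 0, "wz": 0.22}
    - {"dx": -0.56, "dy": -0.2, "dz": 0.04, "wx": 0, "wy": 0, "wz": 0.22}
    - {"dx": -0.56, "dy": -0.2, "dz": 0.04, "wx": 0, "wy": 0, "wz": 0.22}
    - {"dx": -0.56, "dy": -0.2, "dz": 0.04, "wx": 0, "wy": 0, "wz": 0.22}
    - {"dx": -0.56, "dy": -0.2, "dz": 0.04, "wx": 0, "wy": 0, "wz": 0.22}
    - {"dx": -0.56, "dy": -0.2, "dz": 0.04, "wx": 0, "wy": 0, "wz": 0.22}
    - {"dx": -0.56, "dy": -0.2, "dz": 0.04, "wx": 0, "wy": 0, "wz": 0.22}
    - {"dx": -0.56, "dy": -0.2, "dz": 0.04, "wx": 0, "wy": 0, "wz": 0.22}

```text
t: 3.13
position: [0.4638, -0.0892, 0.3291]
tcp_rot: [0.767, 0.641, -0.0, 0.001]
ft_force: [-1.0, 0.5, -0.5]
gripper_width: 0.085
gripper_force: 0.0
```

```bash
python3 - <<'E'
from h import *
import pickle
st();c=wrist();pickle.dump(c,open("w4.pkl","wb"));cv2.imwrite("pics/w4.png",c["img"])
go((.49,-.37,.36),-62)
E
```

```text
t 3.13 p [ 0.4638 -0.0892  0.3291] yaw -10.23 z [ 0.001 -0.002 -1.   ] F [-1.   0.5 -0.5] w 0.085 gf 0.0 q [-0.56  0.13  0.73  1.9  -0.1   1.14  0.03]
go [ 0.49 -0.37  0.36] -62 d [-0.365   0.1003 -0.0411] w [3.000e-04 1.000e-04 2.886e-01]
```

Emit:
step_arm:
  targets:
    - {"dx": 0.04, "dy": 0.08, "dz": 0, "wx": 0, "wy": 0, "wz": 0}
    - {"dx": 0.04, "dy": 0.08, "dz": 0, "wx": 0, "wy": 0, "wz": 0}
    - {"dx": 0.04, "dy": 0.08, "dz": 0, "wx": 0, "wy": 0, "wz": 0}
    - {"dx": 0.04, "dy": 0.08, "dz": 0, "wx": 0, "wy": 0, "wz": 0}

```text
t: 3.52
position: [0.5284, -0.0654, 0.3283]
tcp_rot: [0.764, 0.645, -0.001, 0.0]
ft_force: [-0.5, 0.1, 0.2]
gripper_width: 0.0852
gripper_force: 0.0
```

```bash
python3 - <<'E'
from h import *
import pickle
st();c=wrist();pickle.dump(c,open("w5.pkl","wb"))
go((.49,-.37,.36),-62)
w4=pickle.load(open("w4.pkl","rb"))
X=(.49,-.09,.11)
o=[]
for cc in(w4,c):
    x,y=[int(round(v)) for v in proj(cc,X)];x=np.clip(x,100,540);y=np.clip(y,133,347);print("org",x-100,y-133)
    o.append(cv2.resize(cc["img"][y-133:y+133,x-100:x+100],(400,532),interpolation=cv2.INTER_CUBIC))
cv2.imwrite("pics/pp.png",np.hstack(o))
E
```

```text
t 3.52 p [ 0.5284 -0.0654  0.3283] yaw -9.72 z [-0.001 -0.001 -1.   ] F [-0.5  0.1  0.2] w 0.0852 gf 0.0 q [-0.53  0.28  0.71  1.76 -0.19  1.17  0.06]
go [ 0.49 -0.37  0.36] -62 d [-0.4074  0.0198 -0.0418] w [-1.000e-04  3.000e-04  2.899e-01]
org 250 55
org 183 94
```

View pics/pp.png

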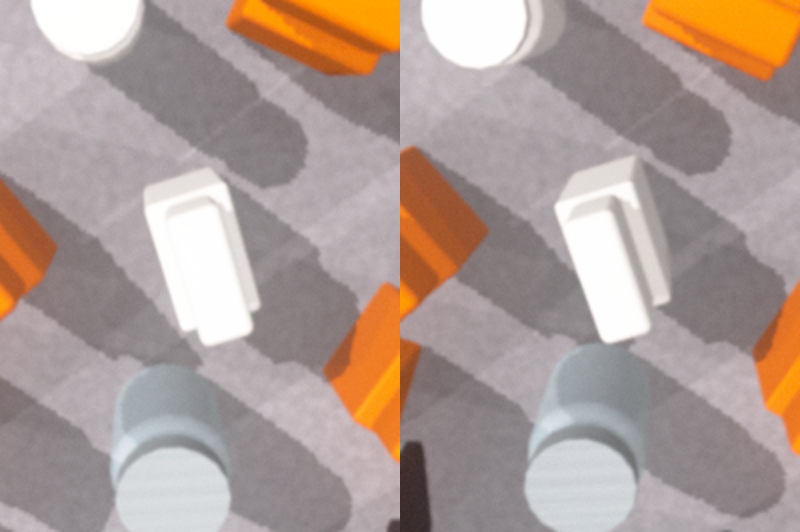

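Both crops show the white pusher's slab top: left corners (165,207), (217,197), (254,330), (204,347); right corners (566,208), (614,197), (651,326), (607,343). The jar stands just below it and an orange look-alike on each side.

```bash
python3 - <<'E'
from h import *
import pickle
w4=pickle.load(open("w4.pkl","rb"));w5=pickle.load(open("w5.pkl","rb"))
A=[(250+x/2,55+y/2) for x,y in((165,207),(217,197),(254,330),(204,347))]
B=[(183+x/2,94+y/2) for x,y in((166,208),(214,197),(251,326),(207,343))]
for a,b in zip(A,B): print(tri([ray(w4,a),ray(w5,b)]).round(4))
print("tri c",tri([ray(w4,np.mean(A,0)),ray(w5,np.mean(B,0))]).round(4))
for c,U in((w4,A),(w5,B)):
    Q=np.array([onz(c,u,.118) for u in U])
    print("c",Q.mean(0).round(4),[ (np.linalg.norm(Q[(i+1)%4]-Q[i]).round(4),np.degrees(np.arctan2(*(Q[(i+1)%4]-Q[i])[[1,0]])).round(1)) for i in range(4)])
# oranges & jar nearby extents (left tile px), at z~.118
for n,p in dict(orL=(58,250),orR=(328,375),orTop=(230,20),jar=(172,500)).items():
    print(n,onz(w4,(250+p[0]/2,55+p[1]/2),.115).round(3), onz(w4,(250+p[0]/2,55+p[1]/2),.07).round(3))
print("isolator",tri([ray(pickle.load(open("top.pkl","rb")),(423+(377-256)/4,217+132/4)),ray(pickle.load(open("scene.pkl","rb")),(163+(380-256)/4,180+(384-256)/4))]))
E
```

```text
[ 0.4795 -0.063   0.1026]
[ 0.5019 -0.0619  0.1048]
[ 0.5084 -0.1197  0.1175]
[ 0.4862 -0.1264  0.1107]
tri c [ 0.494  -0.0924  0.1088]
c [ 0.4937 -0.0912  0.118 ] [(np.float64(0.0219), np.float64(0.6)), (np.float64(0.06), np.float64(-83.0)), (np.float64(0.0229), np.float64(-170.5)), (np.float64(0.0634), np.float64(96.0))]
c [ 0.4952 -0.0904  0.118 ] [(np.float64(0.0211), np.float64(3.4)), (np.float64(0.0607), np.float64(-85.1)), (np.float64(0.0215), np.float64(-167.3)), (np.float64(0.0641), np.float64(94.7))]
orL [ 0.431 -0.071  0.115] [ 0.426 -0.079  0.07 ]
orR [ 0.538 -0.147  0.115] [ 0.546 -0.165  0.07 ]
orTop [0.517 0.006 0.115] [0.522 0.008 0.07 ]
jar [ 0.46  -0.196  0.115] [ 0.457 -0.22   0.07 ]
isolator [ 0.50657977 -0.38790688  0.06505821]
```

Emit:
step_arm:
  targets:
    - {"dx": -0.41, "dy": 0.02, "dz": -0.02, "wx": 0, "wy": 0, "wz": 0.29}
    - {"dx": -0.41, "dy": 0.02, "dz": -0.02, "wx": 0, "wy": 0, "wz": 0.29}
    - {"dx": -0.41, "dy": 0.02, "dz": -0.02, "wx": 0, "wy": 0, "wz": 0.29}
    - {"dx": -0.41, "dy": 0.02, "dz": -0.02, "wx": 0, "wy": 0, "wz": 0.29}
    - {"dx": -0.41, "dy": 0.02, "dz": -0.02, "wx": 0, "wy": 0, "wz": 0.29}
    - {"dx": -0.41, "dy": 0.02, "dz": -0.02, "wx": 0, "wy": 0, "wz": 0.29}
    - {"dx": -0.41, "dy": 0.02, "dz": -0.02, "wx": 0, "wy": 0, "wz": 0.29}
    - {"dx": -0.41, "dy": 0.02, "dz": -0.02, "wx": 0, "wy": 0, "wz": 0.29}
    - {"dx": -0.41, "dy": 0.02, "dz": -0.02, "wx": 0, "wy": 0, "wz": 0.29}
    - {"dx": -0.41, "dy": 0.02, "dz": -0.02, "wx": 0, "wy": 0, "wz": 0.29}
    - {"dx": -0.41, "dy": 0.02, "dz": -0.02, "wx": 0, "wy": 0, "wz": 0.29}

```text
t: 4.48
position: [0.4893, -0.3715, 0.3437]
tcp_rot: [0.97, 0.242, 0.0, -0.001]
ft_force: [0.8, 0.4, 0.4]
gripper_width: 0.0855
gripper_force: 0.0
```

```bash
python3 - <<'E'
from h import *
import pickle
st();c=wrist();pickle.dump(c,open("w6.pkl","wb"))
E
```

```text
t 4.48 p [ 0.4893 -0.3715  0.3437] yaw -62.03 z [ 0.     0.002 -1.   ] F [0.8 0.4 0.4] w 0.0855 gf 0.0 q [-0.05  0.51  0.94  1.54 -0.42  1.31 -0.14]
```

Emit:
step_arm:
  targets:
    - {"dx": 0.04, "dy": 0.08, "dz": 0, "wx": 0, "wy": 0, "wz": 0}
    - {"dx": 0.04, "dy": 0.08, "dz": 0, "wx": 0, "wy": 0, "wz": 0}
    - {"dx": 0.04, "dy": 0.08, "dz": 0, "wx": 0, "wy": 0, "wz": 0}
    - {"dx": 0.04, "dy": 0.08, "dz": 0, "wx": 0, "wy": 0, "wz": 0}

```text
t: 4.87
position: [0.5447, -0.4107, 0.3431]
tcp_rot: [0.97, 0.242, -0.0, -0.0]
ft_force: [-0.4, -0.7, 0.7]
gripper_width: 0.0855
gripper_force: 0.0
```

```bash
python3 - <<'E'
from h import *
import pickle
st();c=wrist();pickle.dump(c,open("w7.pkl","wb"))
w6=pickle.load(open("w6.pkl","rb"))
o=[]
for cc in(w6,c):
    x,y=[int(round(v)) for v in proj(cc,(.50,-.365,.1))];x=np.clip(x,100,540);y=np.clip(y,133,347);print("org",x-100,y-133)
    o.append(cv2.resize(cc["img"][y-133:y+133,x-100:x+100],(400,532),interpolation=cv2.INTER_CUBIC))
cv2.imwrite("pics/ii.png",np.hstack(o))
E
```

```text
t 4.87 p [ 0.5447 -0.4107  0.3431] yaw -61.98 z [-0.001  0.001 -1.   ] F [-0.4 -0.7  0.7] w 0.0855 gf 0.0 q [ 0.07  0.65  0.89  1.34 -0.5   1.39 -0.14]
org 220 40
org 155 72
```

View pics/ii.png

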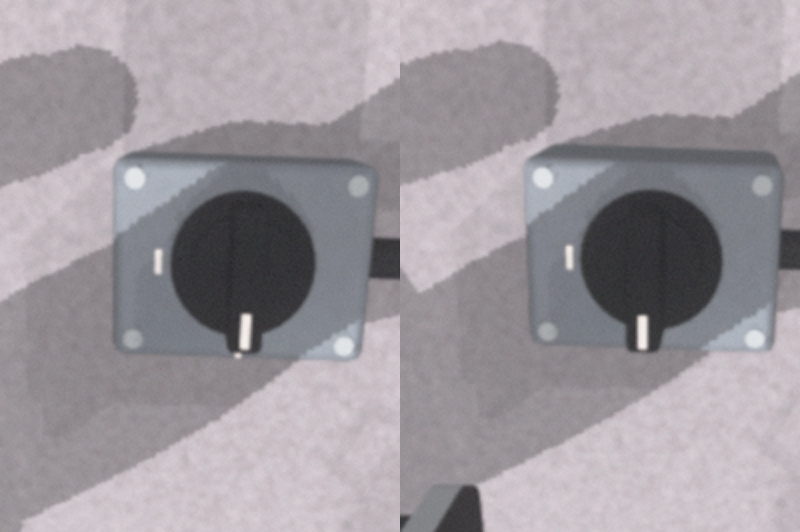

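The crops show the isolator from above: hub centre at about (243,262) in the left and (651,260) in the right. The bar is near vertical with its white mark at (245,332) and (643,332), and the box screws sit in the corners.

```bash
python3 - <<'E'
from h import *
import pickle
w6=pickle.load(open("w6.pkl","rb"));w7=pickle.load(open("w7.pkl","rb"))
a=lambda x,y:(220+x/2,40+y/2); b=lambda x,y:(155+(x-400)/2,72+y/2)
print("hub tri",tri([ray(w6,a(243,262)),ray(w7,b(651.5,259.5))]).round(4),onz(w6,a(243,262),.081).round(4),onz(w7,b(651.5,259.5),.081).round(4))
print("mark tri",tri([ray(w6,a(245,332)),ray(w7,b(643,332))]).round(4))
for z in(.115,):
  for r,n in((w6,a(244,353)),(w7,b(643,352))):print("tip",onz(r,n,z).round(4))
def az(d):return np.degrees(np.arctan2(d[1],d[0])).round(1)
for c,U in((w6,[a(134,178),a(358,186),a(344,346),a(132,339)]),(w7,[b(542,178),b(762,186),b(754,340),b(547,331)])):
    Q=[onz(c,u,.065) for u in U];print("box c",np.mean(Q,0).round(4),[(az(Q[(i+1)%4]-Q[i]),np.linalg.norm(Q[(i+1)%4]-Q[i]).round(3)) for i in range(4)])
print("screw tri",tri([ray(w6,a(134,178)),ray(w7,b(542,178))]).round(3),tri([ray(w6,a(344,346)),ray(w7,b(754,340))]).round(3))
E
```

```text
hub tri [ 0.5069 -0.3854  0.0723] [ 0.5082 -0.384   0.081 ] [ 0.5089 -0.3854  0.081 ]
mark tri [ 0.4849 -0.3961  0.114 ]
tip [ 0.4763 -0.4002  0.115 ]
tip [ 0.4763 -0.4005  0.115 ]
box c [ 0.5049 -0.3861  0.065 ] [(np.float64(-64.0), np.float64(0.109)), (np.float64(-153.8), np.float64(0.08)), (np.float64(116.0), np.float64(0.109)), (np.float64(25.9), np.float64(0.081))]
box c [ 0.5041 -0.3862  0.065 ] [(np.float64(-64.1), np.float64(0.109)), (np.float64(-154.2), np.float64(0.081)), (np.float64(115.4), np.float64(0.109)), (np.float64(26.0), np.float64(0.08))]
screw tri [ 0.517 -0.32   0.069] [ 0.494 -0.451  0.072]
```

```bash
python3 - <<'E'
from h import *
go((.506,-.3857,.14),-64);go((.506,-.3857,.089),-64)
E
```

```text
go [ 0.506  -0.3857  0.14  ] -64 d [-0.0288 -0.053   0.2715] w [-0.0003  0.      0.0108]
go [ 0.506  -0.3857  0.089 ] -64 d [-0.0288 -0.053   0.3395] w [-0.0003  0.      0.0108]
```

Emit:
step_arm:
  targets:
    - {"dx": -0.029, "dy": -0.053, "dz": 0.05, "wx": 0, "wy": 0, "wz": 0.011}
    - {"dx": -0.029, "dy": -0.053, "dz": 0.1, "wx": 0, "wy": 0, "wz": 0.011}
    - {"dx": -0.029, "dy": -0.053, "dz": 0.15, "wx": 0, "wy": 0, "wz": 0.011}
    - {"dx": -0.029, "dy": -0.053, "dz": 0.2, "wx": 0, "wy": 0, "wz": 0.011}
    - {"dx": -0.029, "dy": -0.053, "dz": 0.25, "wx": 0, "wy": 0, "wz": 0.011}
    - {"dx": -0.029, "dy": -0.053, "dz": 0.28, "wx": 0, "wy": 0, "wz": 0.011}
    - {"dx": -0.029, "dy": -0.053, "dz": 0.3, "wx": 0, "wy": 0, "wz": 0.011}
    - {"dx": -0.029, "dy": -0.053, "dz": 0.32, "wx": 0, "wy": 0, "wz": 0.011}
    - {"dx": -0.029, "dy": -0.053, "dz": 0.339, "wx": 0, "wy": 0, "wz": 0.011}
    - {"dx": -0.029, "dy": -0.053, "dz": 0.339, "wx": 0, "wy": 0, "wz": 0.011}
    - {"dx": -0.029, "dy": -0.053, "dz": 0.339, "wx": 0, "wy": 0, "wz": 0.011}

```text
t: 5.83
position: [0.5058, -0.3873, 0.0899]
tcp_rot: [0.975, 0.224, 0.0, 0.0]
ft_force: [0.8, -0.5, 0.5]
gripper_width: 0.0854
gripper_force: 0.0
```

```bash
python3 - <<'E'
from h import *
st()
E
```

```text
t 5.83 p [ 0.5058 -0.3873  0.0899] yaw -64.13 z [ 0. -0. -1.] F [ 0.8 -0.5  0.5] w 0.0854 gf 0.0 q [ 0.1   0.82  0.74  1.7  -0.68  0.9  -0.  ]
```

Emit:
step_arm:
  targets:
    - {"dx": 0, "dy": 0, "dz": 0, "wx": 0, "wy": 0, "wz": 0}
    - {"dx": 0, "dy": 0, "dz": 0, "wx": 0, "wy": 0, "wz": 0}
    - {"dx": 0, "dy": 0, "dz": 0, "wx": 0, "wy": 0, "wz": 0}
    - {"dx": 0, "dy": 0, "dz": 0, "wx": 0, "wy": 0, "wz": 0}
    - {"dx": 0, "dy": 0, "dz": 0, "wx": 0, "wy": 0, "wz": 0}
    - {"dx": 0, "dy": 0, "dz": 0, "wx": 0, "wy": 0, "wz": 0}
    - {"dx": 0, "dy": 0, "dz": 0, "wx": 0, "wy": 0, "wz": 0}
    - {"dx": 0, "dy": 0, "dz": 0, "wx": 0, "wy": 0, "wz": 0}
    - {"dx": 0, "dy": 0, "dz": 0, "wx": 0, "wy": 0, "wz": 0}
    - {"dx": 0, "dy": 0, "dz": 0, "wx": 0, "wy": 0, "wz": 0}
  fingers: 0
  grip_force: 40

```text
t: 6.67
position: [0.5058, -0.3873, 0.0899]
tcp_rot: [0.975, 0.224, 0.0, 0.0]
ft_force: [0.4, 0.5, 6.1]
gripper_width: 0.0154
gripper_force: 41.3
```

```bash
python3 - <<'E'
from h import *
st()
E
```

```text
t 6.67 p [ 0.5058 -0.3873  0.0899] yaw -64.14 z [ 0. -0. -1.] F [0.4 0.5 6.1] w 0.0154 gf 41.30501210689545 q [ 0.1   0.82  0.74  1.7  -0.68  0.9  -0.  ]
```

Emit:
step_arm:
  targets:
    - {"dx": 0, "dy": 0, "dz": -0.001, "wx": 0, "wy": 0, "wz": 0.03}
    - {"dx": 0, "dy": 0, "dz": -0.001, "wx": 0, "wy": 0, "wz": 0.06}
    - {"dx": 0, "dy": 0, "dz": -0.001, "wx": 0, "wy": 0, "wz": 0.09}
    - {"dx": 0, "dy": 0, "dz": -0.001, "wx": 0, "wy": 0, "wz": 0.12}
    - {"dx": 0, "dy": 0, "dz": -0.001, "wx": 0, "wy": 0, "wz": 0.15}
    - {"dx": 0, "dy": 0, "dz": -0.001, "wx": 0, "wy": 0, "wz": 0.18}
    - {"dx": 0, "dy": 0, "dz": -0.001, "wx": 0, "wy": 0, "wz": 0.21}
    - {"dx": 0, "dy": 0, "dz": -0.001, "wx": 0, "wy": 0, "wz": 0.24}
    - {"dx": 0, "dy": 0, "dz": -0.001, "wx": 0, "wy": 0, "wz": 0.27}
    - {"dx": 0, "dy": 0, "dz": -0.001, "wx": 0, "wy": 0, "wz": 0.3}
    - {"dx": 0, "dy": 0, "dz": -0.001, "wx": 0, "wy": 0, "wz": 0.33}
    - {"dx": 0, "dy": 0, "dz": -0.001, "wx": 0, "wy": 0, "wz": 0.36}
    - {"dx": 0, "dy": 0, "dz": -0.001, "wx": 0, "wy": 0, "wz": 0.39}
    - {"dx": 0, "dy": 0, "dz": -0.001, "wx": 0, "wy": 0, "wz": 0.42}
    - {"dx": 0, "dy": 0, "dz": -0.001, "wx": 0, "wy": 0, "wz": 0.45}
    - {"dx": 0, "dy": 0, "dz": -0.001, "wx": 0, "wy": 0, "wz": 0.475}
    - {"dx": 0, "dy": 0, "dz": -0.001, "wx": 0, "wy": 0, "wz": 0.49}
    - {"dx": 0, "dy": 0, "dz": -0.001, "wx": 0, "wy": 0, "wz": 0.495}
    - {"dx": 0, "dy": 0, "dz": -0.001, "wx": 0, "wy": 0, "wz": 0.495}

```text
t: 8.25
position: [0.5061, -0.3862, 0.09]
tcp_rot: [0.852, -0.524, -0.0, -0.001]
ft_force: [1.1, 4.3, 2.6]
gripper_width: 0.0152
gripper_force: 41.1
```

```bash
python3 - <<'E'
from h import *
st();print(readout.get_obs()["torque"])
E
```

```text
t 8.25 p [ 0.5061 -0.3862  0.09  ] yaw -153.19 z [ 0.     0.001 -1.   ] F [1.1 4.3 2.6] w 0.0152 gf 41.081671714782715 q [-0.07  0.99  1.06  1.71 -0.99  1.07 -1.34]
[ 0.6339625  -0.24694522 -0.14207592]
```

Emit:
step_arm:
  targets:
    - {"dx": 0, "dy": 0, "dz": 0, "wx": 0, "wy": 0, "wz": 0}
    - {"dx": 0, "dy": 0, "dz": 0, "wx": 0, "wy": 0, "wz": 0}
    - {"dx": 0, "dy": 0, "dz": 0, "wx": 0, "wy": 0, "wz": 0}
    - {"dx": 0, "dy": 0, "dz": 0, "wx": 0, "wy": 0, "wz": 0}
    - {"dx": 0, "dy": 0, "dz": 0, "wx": 0, "wy": 0, "wz": 0}
    - {"dx": 0, "dy": 0, "dz": 0, "wx": 0, "wy": 0, "wz": 0}
    - {"dx": 0, "dy": 0, "dz": -0.02, "wx": 0, "wy": 0, "wz": 0}
    - {"dx": 0, "dy": 0, "dz": -0.06, "wx": 0, "wy": 0, "wz": 0}
    - {"dx": 0, "dy": 0, "dz": -0.11, "wx": 0, "wy": 0, "wz": 0}
    - {"dx": 0, "dy": 0, "dz": -0.16, "wx": 0, "wy": 0, "wz": 0}
    - {"dx": 0, "dy": 0, "dz": -0.21, "wx": 0, "wy": 0, "wz": 0}
    - {"dx": 0, "dy": 0, "dz": -0.26, "wx": 0, "wy": 0, "wz": 0}
    - {"dx": 0, "dy": 0, "dz": -0.3, "wx": 0, "wy": 0, "wz": 0}
    - {"dx": 0, "dy": 0, "dz": -0.3, "wx": 0, "wy": 0, "wz": 0}
  fingers: 0.7

```text
t: 9.42
position: [0.5061, -0.3904, 0.3235]
tcp_rot: [0.851, -0.525, 0.005, 0.001]
ft_force: [-0.3, -1.1, -0.3]
gripper_width: 0.0597
gripper_force: 0.0
```

```bash
python3 - <<'E'
from h import *
st();c=wrist()
x,y=[int(v) for v in proj(c,(.506,-.386,.1))];print(x,y)
x=np.clip(x,120,520);y=np.clip(y,120,360)
cv2.imwrite("pics/on.png",c["img"][y-120:y+120,x-120:x+120])
for yaw in(6,-174): go((.4945,-.0908,.30),yaw)
E
```

```text
t 9.42 p [ 0.5061 -0.3904  0.3235] yaw -153.31 z [ 0.008 -0.007 -1.   ] F [-0.3 -1.1 -0.3] w 0.0597 gf 0.0 q [-0.13  0.72  1.22  1.51 -0.69  1.38 -1.54]
316 196
go [ 0.4945 -0.0908  0.3   ] 6 d [-0.3624 -0.1652  0.0251] w [ 0.0025 -0.0019 -0.8849]
go [ 0.4945 -0.0908  0.3   ] -174 d [-0.3624 -0.1652  0.0251] w [-0.0013 -0.0018  0.1151]
```

View pics/on.png

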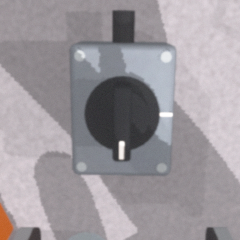

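The isolator is on: its mark now points to the on side, a quarter turn from the off mark at (166,115). Next, the pusher.

Emit:
step_arm:
  targets:
    - {"dx": 0, "dy": 0, "dz": 0, "wx": 0, "wy": 0, "wz": -0.04}
    - {"dx": -0.05, "dy": -0.02, "dz": 0, "wx": 0, "wy": 0, "wz": -0.08}
    - {"dx": -0.36, "dy": -0.165, "dz": 0.025, "wx": 0.0025, "wy": -0.002, "wz": -0.885}
    - {"dx": -0.36, "dy": -0.165, "dz": 0.025, "wx": 0.0025, "wy": -0.002, "wz": -0.885}
    - {"dx": -0.36, "dy": -0.165, "dz": 0.025, "wx": 0.0025, "wy": -0.002, "wz": -0.885}
    - {"dx": -0.36, "dy": -0.165, "dz": 0.025, "wx": 0.0025, "wy": -0.002, "wz": -0.885}
    - {"dx": -0.36, "dy": -0.165, "dz": 0.025, "wx": 0.0025, "wy": -0.002, "wz": -0.885}
    - {"dx": -0.36, "dy": -0.165, "dz": 0.025, "wx": 0.0025, "wy": -0.002, "wz": -0.885}
    - {"dx": -0.36, "dy": -0.165, "dz": 0.025, "wx": 0.0025, "wy": -0.002, "wz": -0.885}
    - {"dx": -0.36, "dy": -0.165, "dz": 0.025, "wx": 0.0025, "wy": -0.002, "wz": -0.885}
    - {"dx": -0.36, "dy": -0.165, "dz": 0.025, "wx": 0.0025, "wy": -0.002, "wz": -0.885}
    - {"dx": -0.36, "dy": -0.165, "dz": 0.025, "wx": 0.0025, "wy": -0.002, "wz": -0.885}
    - {"dx": -0.36, "dy": -0.165, "dz": 0.025, "wx": 0.0025, "wy": -0.002, "wz": -0.885}
    - {"dx": -0.36, "dy": -0.165, "dz": 0.025, "wx": 0.0025, "wy": -0.002, "wz": -0.885}
    - {"dx": -0.36, "dy": -0.165, "dz": 0.025, "wx": 0.0025, "wy": -0.002, "wz": -0.885}
    - {"dx": -0.36, "dy": -0.165, "dz": 0.025, "wx": 0.0025, "wy": -0.002, "wz": -0.885}
    - {"dx": -0.36, "dy": -0.165, "dz": 0.025, "wx": 0.0025, "wy": -0.002, "wz": -0.885}
    - {"dx": -0.36, "dy": -0.165, "dz": 0.025, "wx": 0.0025, "wy": -0.002, "wz": -0.885}
    - {"dx": -0.36, "dy": -0.165, "dz": 0.025, "wx": 0.0025, "wy": -0.002, "wz": -0.885}
    - {"dx": -0.36, "dy": -0.165, "dz": 0.025, "wx": 0.0025, "wy": -0.002, "wz": -0.885}

```text
t: 11.13
position: [0.4937, -0.0906, 0.2961]
tcp_rot: [0.764, 0.645, -0.001, -0.004]
ft_force: [-0.4, 0.9, -0.1]
gripper_width: 0.0598
gripper_force: 0.0
```

```bash
python3 - <<'E'
from h import *
st();go((.4945,-.0908,.30),6)
E
```

```text
t 11.13 p [ 0.4937 -0.0906  0.2961] yaw -9.68 z [-0.006  0.005 -1.   ] F [-0.4  0.9 -0.1] w 0.0598 gf 0.0 q [-0.57  0.27  0.8   1.88 -0.22  1.09  0.15]
go [ 0.4945 -0.0908  0.3   ] 6 d [-0.0001  0.001  -0.0052] w [-0.0021 -0.0014 -0.0871]
```

Emit:
step_arm:
  targets:
    - {"dx": 0, "dy": 0.001, "dz": -0.005, "wx": -0.002, "wy": -0.0014, "wz": -0.087}
    - {"dx": 0, "dy": 0.001, "dz": -0.005, "wx": -0.002, "wy": -0.0014, "wz": -0.087}
    - {"dx": 0, "dy": 0.001, "dz": -0.005, "wx": -0.002, "wy": -0.0014, "wz": -0.087}
    - {"dx": 0, "dy": 0.001, "dz": -0.005, "wx": -0.002, "wy": -0.0014, "wz": -0.087}

```text
t: 11.47
position: [0.4947, -0.0907, 0.3]
tcp_rot: [0.672, 0.74, 0.0, 0.0]
ft_force: [0.1, -1.3, 0.2]
gripper_width: 0.0601
gripper_force: 0.0
```

```bash
python3 - <<'E'
from h import *
st();c=wrist();cv2.imwrite("pics/w8.png",c["img"])
g=c["img"].min(2);e=proj(c,(.4945,-.0908,.118));print(e,[g[int(e[1])+d,int(e[0])] for d in(-20,0,20)])
for th in(215,225,235,245):
    m=cv2.morphologyEx((g>th).astype(np.uint8),cv2.MORPH_OPEN,np.ones((5,5)))
    cn,_=cv2.findContours(m,cv2.RETR_EXTERNAL,cv2.CHAIN_APPROX_NONE)
    if not cn: continue
    k=min(cn,key=lambda k:np.linalg.norm(k.mean(0)[0]-e));b=cv2.boxPoints(cv2.minAreaRect(k))
    Q=np.array([onz(c,u,.118) for u in b]);print(th,Q.mean(0).round(4),[(np.linalg.norm(Q[(i+1)%4]-Q[i]).round(4),np.degrees(np.arctan2(*(Q[(i+1)%4]-Q[i])[[1,0]])).round(1)) for i in range(4)])
E
```

```text
t 11.47 p [ 0.4947 -0.0907  0.3   ] yaw 5.52 z [ 0.  0. -1.] F [ 0.1 -1.3  0.2] w 0.0601 gf 0.0 q [-0.54  0.25  0.75  1.87 -0.19  1.09  0.39]
[319.98463551 204.05067731] [np.uint8(253), np.uint8(253), np.uint8(253)]
215 [ 0.4916 -0.0892  0.118 ] [(np.float64(0.0328), np.float64(5.5)), (np.float64(0.067), np.float64(-83.7)), (np.float64(0.0349), np.float64(-174.5)), (np.float64(0.067), np.float64(94.5))]
225 [ 0.4892 -0.0898  0.118 ] [(np.float64(0.0269), np.float64(7.5)), (np.float64(0.0654), np.float64(-82.0)), (np.float64(0.0286), np.float64(-172.4)), (np.float64(0.0655), np.float64(96.5))]
235 [ 0.4892 -0.0896  0.118 ] [(np.float64(0.0263), np.float64(8.0)), (np.float64(0.0652), np.float64(-81.5)), (np.float64(0.0279), np.float64(-171.8)), (np.float64(0.0653), np.float64(97.0))]
245 [ 0.4888 -0.0898  0.118 ] [(np.float64(0.0251), np.float64(6.7)), (np.float64(0.0634), np.float64(-82.9)), (np.float64(0.0266), np.float64(-173.2)), (np.float64(0.0635), np.float64(95.7))]
```

Emit:
step_arm:
  targets:
    - {"dx": 0, "dy": -0.003, "dz": 0.05, "wx": 0, "wy": 0, "wz": -0.005}
    - {"dx": 0, "dy": -0.003, "dz": 0.1, "wx": 0, "wy": 0, "wz": -0.005}
    - {"dx": 0, "dy": -0.003, "dz": 0.15, "wx": 0, "wy": 0, "wz": -0.005}
    - {"dx": 0, "dy": -0.003, "dz": 0.2, "wx": 0, "wy": 0, "wz": -0.005}
    - {"dx": 0, "dy": -0.003, "dz": 0.23, "wx": 0, "wy": 0, "wz": -0.005}
    - {"dx": 0, "dy": -0.003, "dz": 0.25, "wx": 0, "wy": 0, "wz": -0.005}
    - {"dx": 0, "dy": -0.003, "dz": 0.27, "wx": 0, "wy": 0, "wz": -0.005}
    - {"dx": 0, "dy": -0.003, "dz": 0.288, "wx": 0, "wy": 0, "wz": -0.005}
    - {"dx": 0, "dy": -0.003, "dz": 0.288, "wx": 0, "wy": 0, "wz": -0.005}
    - {"dx": 0, "dy": -0.003, "dz": 0.288, "wx": 0, "wy": 0, "wz": -0.005}

```text
t: 12.35
position: [0.4928, -0.091, 0.0839]
tcp_rot: [0.666, 0.746, -0.0, -0.0]
ft_force: [-0.1, -0.9, 0.7]
gripper_width: 0.0596
gripper_force: 0.0
```

```bash
python3 - <<'E'
from h import *
st()
E
```

```text
t 12.35 p [ 0.4928 -0.091   0.0839] yaw 6.43 z [-0.001 -0.    -1.   ] F [-0.1 -0.9  0.7] w 0.0596 gf 0.0 q [-0.34  0.58  0.55  2.05 -0.49  0.64  0.66]
```

Emit:
step_arm:
  targets:
    - {"dx": 0, "dy": 0, "dz": 0, "wx": 0, "wy": 0, "wz": 0}
    - {"dx": 0, "dy": 0, "dz": 0, "wx": 0, "wy": 0, "wz": 0}
    - {"dx": 0, "dy": 0, "dz": 0, "wx": 0, "wy": 0, "wz": 0}
    - {"dx": 0, "dy": 0, "dz": 0, "wx": 0, "wy": 0, "wz": 0}
    - {"dx": 0, "dy": 0, "dz": 0, "wx": 0, "wy": 0, "wz": 0}
    - {"dx": 0, "dy": 0, "dz": 0, "wx": 0, "wy": 0, "wz": 0}
    - {"dx": 0, "dy": 0, "dz": 0, "wx": 0, "wy": 0, "wz": 0}
    - {"dx": 0, "dy": 0, "dz": 0, "wx": 0, "wy": 0, "wz": 0}
  fingers: 0
  grip_force: 60

```text
t: 13.02
position: [0.4942, -0.0908, 0.0853]
tcp_rot: [0.666, 0.746, 0.001, 0.001]
ft_force: [0.2, 0.7, 6.3]
gripper_width: 0.0235
gripper_force: 59.5
```

```bash
python3 - <<'E'
from h import *
st()
E
```

```text
t 13.02 p [ 0.4942 -0.0908  0.0853] yaw 6.54 z [ 0.003  0.    -1.   ] F [0.2 0.7 6.3] w 0.0235 gf 59.54398691654205 q [-0.34  0.57  0.55  2.05 -0.49  0.64  0.66]
```

Emit:
step_arm:
  targets:
    - {"dx": 0, "dy": 0, "dz": -0.01, "wx": 0, "wy": 0, "wz": 0}
    - {"dx": 0, "dy": 0, "dz": -0.03, "wx": 0, "wy": 0, "wz": 0}
    - {"dx": 0, "dy": 0, "dz": -0.06, "wx": 0, "wy": 0, "wz": 0}
    - {"dx": 0, "dy": 0, "dz": -0.09, "wx": 0, "wy": 0, "wz": 0}
    - {"dx": 0, "dy": 0, "dz": -0.12, "wx": 0, "wy": 0, "wz": 0}
    - {"dx": 0, "dy": 0, "dz": -0.15, "wx": 0, "wy": 0, "wz": 0}
    - {"dx": 0, "dy": 0, "dz": -0.18, "wx": 0, "wy": 0, "wz": 0}
    - {"dx": 0, "dy": 0, "dz": -0.21, "wx": 0, "wy": 0, "wz": 0}
    - {"dx": 0, "dy": 0, "dz": -0.24, "wx": 0, "wy": 0, "wz": 0}
    - {"dx": 0, "dy": 0, "dz": -0.27, "wx": 0, "wy": 0, "wz": 0}
    - {"dx": 0, "dy": 0, "dz": -0.3, "wx": 0, "wy": 0, "wz": 0}
    - {"dx": 0, "dy": 0, "dz": -0.33, "wx": 0, "wy": 0, "wz": 0}
    - {"dx": 0, "dy": 0, "dz": -0.34, "wx": 0, "wy": 0, "wz": 0}
    - {"dx": 0, "dy": 0, "dz": -0.34, "wx": 0, "wy": 0, "wz": 0}

```text
t: 14.18
position: [0.4937, -0.091, 0.3409]
tcp_rot: [0.666, 0.746, 0.002, 0.002]
ft_force: [1.5, 0.1, -1.2]
gripper_width: 0.0231
gripper_force: 59.0
```

```bash
python3 - <<'E'
from h import *
st();c=wrist();cv2.imwrite("pics/held.png",c["img"])
go((.4893,.3371,.34),-9.8)
for n in("scene","top"):
    k=eyes.capture(n);cv2.imwrite(f"pics/{n}h.png",k["img"])
E
```

```text
t 14.18 p [ 0.4937 -0.091   0.3409] yaw 6.54 z [ 0.005  0.001 -1.   ] F [ 1.5  0.1 -1.2] w 0.0231 gf 59.030699729919434 q [-0.57  0.2   0.78  1.82 -0.15  1.18  0.37]
go [0.4893 0.3371 0.34  ] -9.8 d [ 0.5672  0.0603 -0.0006] w [ 0.0006 -0.0002  0.0909]
```

Emit:
step_arm:
  targets:
    - {"dx": 0.02, "dy": 0.002, "dz": 0, "wx": 0, "wy": 0, "wz": 0.003}
    - {"dx": 0.06, "dy": 0.006, "dz": 0, "wx": 0, "wy": 0, "wz": 0.01}
    - {"dx": 0.1, "dy": 0.011, "dz": 0, "wx": 0, "wy": 0, "wz": 0.016}
    - {"dx": 0.14, "dy": 0.015, "dz": 0, "wx": 0, "wy": 0, "wz": 0.022}
    - {"dx": 0.18, "dy": 0.019, "dz": 0, "wx": 0, "wy": 0, "wz": 0.029}
    - {"dx": 0.22, "dy": 0.023, "dz": 0, "wx": 0, "wy": 0, "wz": 0.035}
    - {"dx": 0.26, "dy": 0.028, "dz": 0, "wx": 0, "wy": 0, "wz": 0.042}
    - {"dx": 0.3, "dy": 0.032, "dz": 0, "wx": 0, "wy": 0, "wz": 0.048}
    - {"dx": 0.34, "dy": 0.036, "dz": 0, "wx": 0, "wy": 0, "wz": 0.055}
    - {"dx": 0.38, "dy": 0.04, "dz": 0, "wx": 0, "wy": 0, "wz": 0.061}
    - {"dx": 0.42, "dy": 0.045, "dz": 0, "wx": 0, "wy": 0, "wz": 0.067}
    - {"dx": 0.46, "dy": 0.049, "dz": 0, "wx": 0, "wy": 0, "wz": 0.074}
    - {"dx": 0.5, "dy": 0.053, "dz": 0, "wx": 0, "wy": 0, "wz": 0.08}
    - {"dx": 0.53, "dy": 0.056, "dz": 0, "wx": 0, "wy": 0, "wz": 0.085}
    - {"dx": 0.555, "dy": 0.059, "dz": 0, "wx": 0, "wy": 0, "wz": 0.089}
    - {"dx": 0.567, "dy": 0.06, "dz": 0, "wx": 0, "wy": 0, "wz": 0.091}
    - {"dx": 0.567, "dy": 0.06, "dz": 0, "wx": 0, "wy": 0, "wz": 0.091}
    - {"dx": 0.567, "dy": 0.06, "dz": 0, "wx": 0, "wy": 0, "wz": 0.091}

```text
t: 15.83
position: [0.4891, 0.3356, 0.3382]
tcp_rot: [0.765, 0.644, -0.001, 0.001]
ft_force: [0.7, -0.9, -2.3]
gripper_width: 0.0234
gripper_force: 58.9
```

```bash
python3 - <<'E'
from h import *
import pickle
st();w=wrist();pickle.dump(w,open("w9.pkl","wb"))
t=eyes.capture("top");s=eyes.capture("scene");pickle.dump((t,s),open("ts9.pkl","wb"))
o=[];X=(.489,.337,.28)
for c,z in((w,1),(t,4),(s,4)):
    x,y=[int(v) for v in proj(c,X)];h,v=int(133/z*(1 if z>1 else 1.6)),int(300/z*(1 if z>1 else .7))
    if z==1: x,y=320,300;h,v=160,180
    else: h,v=32,48
    x=np.clip(x,h,640-h);y=np.clip(y,v,480-v)
    p=c["img"][y-v:y+v,x-h:x+h];f=(265/(2*h));print(x-h,y-v,f)
    o.append(cv2.resize(p,(265,int(2*v*265/(2*h))),interpolation=cv2.INTER_CUBIC))
H=max(p.shape[0] for p in o);cv2.imwrite("pics/fin.png",np.hstack([np.pad(p,((0,H-p.shape[0]),(0,0),(0,0))) for p in o]))
print(H)
E
```

```text
t 15.83 p [0.4891 0.3356 0.3382] yaw -9.84 z [ 0.    -0.002 -1.   ] F [ 0.7 -0.9 -2.3] w 0.0234 gf 58.85765790939331 q [-1.11  0.38  0.59  1.59 -0.22  1.24 -0.65]
160 120 0.828125
86 198 4.140625
444 213 4.140625
397
```

View pics/fin.png

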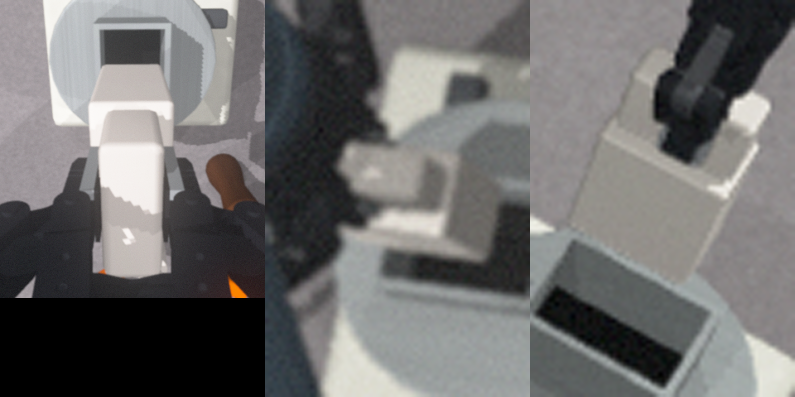

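The wrist tile shows the pusher held upright over the mouth, with its end-face bottom edge at (105..160,67) and shoulder edge at (90..172,105). In the scene tile its bottom corners are at (570,230) and (688,283).

```bash
python3 - <<'E'
from h import *
import pickle
w=pickle.load(open("w9.pkl","rb"));t,s=pickle.load(open("ts9.pkl","rb"))
H=np.array(w["hand_eye"]);K=np.array(w["camera_matrix"])
def tl(uv,z):
    d=H[:3,:3]@np.linalg.inv(K)@[uv[0],uv[1],1.];o=H[:3,3];return (o+d*(z-o[2])/d[2]).round(4)
g=w["img"].astype(int).sum(2)
for x in(295,310,325,340):
    col=g[185:260,x];d=np.diff(col);print(x,"edges",[(185+i,int(d[i])) for i in np.argsort(-abs(d))[:4]])
for n,y in(("bot",206),("sh",240)):
    r=g[y,240:400];d=np.diff(r);print(n,y,[(240+i,int(d[i])) for i in np.argsort(-abs(d))[:6]])
f=lambda x,y:(160+x/.828,120+y/.828)
print("bot",tl(f(105,67),.085),tl(f(160,67),.085),"sh",tl(f(90,104),.007),tl(f(172,106),.007),"slabtop",tl(f(101,275),-.033),tl(f(166,275),-.033))
P=lambda x,y:(444+(x-530)/4.14,213+y/4.14);T=lambda x,y:(86+(x-265)/4.14,198+y/4.14)
for nm,c,u in(("s1",s,P(570,230)),("s2",s,P(688,283)),("t1",t,T(343,235)),("t2",t,T(488,258))):print(nm,onz(c,u,.253).round(4))
print("tri shared corner",tri([ray(s,P(570,230)),ray(t,T(488,258))]).round(4))
a=np.radians(-9.84);X=np.array([np.cos(a),np.sin(a)]);Y=np.array([-X[1],X[0]])
for i in(-1,1):
  for j in(-1,1):print(i,j,(np.array([.4891,.3356])+i*.02*X+j*.032*Y).round(4))
E
```

```text
295 edges [(np.int64(197), 181), (np.int64(196), 105), (np.int64(253), -70), (np.int64(198), 68)]
310 edges [(np.int64(197), 176), (np.int64(196), 101), (np.int64(198), 63), (np.int64(252), -62)]
325 edges [(np.int64(197), 166), (np.int64(196), 116), (np.int64(252), -76), (np.int64(198), 58)]
340 edges [(np.int64(197), 152), (np.int64(196), 118), (np.int64(252), -101), (np.int64(251), -65)]
bot 206 [(np.int64(357), 57), (np.int64(364), -51), (np.int64(358), 47), (np.int64(365), -45), (np.int64(354), -39), (np.int64(355), -33)]
sh 240 [(np.int64(268), 47), (np.int64(365), -38), (np.int64(269), 29), (np.int64(366), -28), (np.int64(363), -22), (np.int64(367), -22)]
bot [ 0.0255 -0.0191  0.085 ] [0.0255 0.0176 0.085 ] sh [ 0.0271 -0.0203  0.007 ] [0.0261 0.017  0.007 ] slabtop [-0.0306 -0.0136 -0.033 ] [-0.0306  0.0122 -0.033 ]
s1 [0.506  0.3001 0.253 ]
s2 [0.5102 0.3609 0.253 ]
t1 [0.4778 0.3731 0.253 ]
t2 [0.4651 0.3017 0.253 ]
tri shared corner [0.4736 0.306  0.2124]
-1 -1 [0.4639 0.3075]
-1 1 [0.4749 0.3705]
1 -1 [0.5033 0.3007]
1 1 [0.5143 0.3637]
```

```bash
python3 - <<'E'
from h import *
go((.4897,.3396,.28),-9.8)
E
```

```text
go [0.4897 0.3396 0.28  ] -9.8 d [ 0.0063 -0.0012  0.079 ] w [ 0.0004  0.0002 -0.0009]
```

Emit:
step_arm:
  targets:
    - {"dx": 0.003, "dy": -0.001, "dz": 0, "wx": 0.0004, "wy": 0, "wz": 0}
    - {"dx": 0.006, "dy": -0.001, "dz": 0, "wx": 0.0004, "wy": 0, "wz": 0}
    - {"dx": 0.006, "dy": -0.001, "dz": 0.01, "wx": 0.0004, "wy": 0, "wz": 0}
    - {"dx": 0.006, "dy": -0.001, "dz": 0.02, "wx": 0.0004, "wy": 0, "wz": 0}
    - {"dx": 0.006, "dy": -0.001, "dz": 0.03, "wx": 0.0004, "wy": 0, "wz": 0}
    - {"dx": 0.006, "dy": -0.001, "dz": 0.04, "wx": 0.0004, "wy": 0, "wz": 0}
    - {"dx": 0.006, "dy": -0.001, "dz": 0.05, "wx": 0.0004, "wy": 0, "wz": 0}
    - {"dx": 0.006, "dy": -0.001, "dz": 0.06, "wx": 0.0004, "wy": 0, "wz": 0}
    - {"dx": 0.006, "dy": -0.001, "dz": 0.068, "wx": 0.0004, "wy": 0, "wz": 0}
    - {"dx": 0.006, "dy": -0.001, "dz": 0.075, "wx": 0.0004, "wy": 0, "wz": 0}
    - {"dx": 0.006, "dy": -0.001, "dz": 0.079, "wx": 0.0004, "wy": 0, "wz": 0}
    - {"dx": 0.006, "dy": -0.001, "dz": 0.079, "wx": 0.0004, "wy": 0, "wz": 0}
    - {"dx": 0.006, "dy": -0.001, "dz": 0.079, "wx": 0.0004, "wy": 0, "wz": 0}
    - {"dx": 0.006, "dy": -0.001, "dz": 0.079, "wx": 0.0004, "wy": 0, "wz": 0}

```text
t: 17.15
position: [0.4896, 0.3415, 0.2804]
tcp_rot: [0.765, 0.644, 0.0, -0.0]
ft_force: [0.7, -0.5, -1.4]
gripper_width: 0.0232
gripper_force: 58.9
```

```bash
python3 - <<'E'
from h import *
st();go((.4897,.3396,.28),-9.8)
w=wrist();g=w["img"].astype(int).sum(2)
H=np.array(w["hand_eye"]);K=np.array(w["camera_matrix"])
for x in(295,310,325,340):
    d=np.diff(g[60:260,x]);print(x,[(60+i,int(d[i])) for i in sorted(np.argsort(-abs(d))[:9])])
print("expected rim far inner/outer",[proj(w,(.4893+.171*k,.3371+.985*k,.18)).round(1) for k in(.04,.045)],"pusher end bottom",proj(w,(.4893+.171*.032,.3371+.985*.032,.195)).round(1))
E
```

```text
t 17.15 p [0.4896 0.3415 0.2804] yaw -9.83 z [ 0.001  0.001 -1.   ] F [ 0.7 -0.5 -1.4] w 0.0232 gf 58.91061186790466 q [-1.1   0.44  0.57  1.66 -0.26  1.12 -0.63]
go [0.4897 0.3396 0.28  ] -9.8 d [-0.0025  0.0006  0.0006] w [ 0.0001 -0.0002 -0.0002]
295 [(np.int64(98), -109), (np.int64(170), 86), (np.int64(178), -109), (np.int64(179), -145), (np.int64(180), -70), (np.int64(196), 110), (np.int64(197), 170), (np.int64(198), 66), (np.int64(253), -75)]
310 [(np.int64(83), 131), (np.int64(84), 78), (np.int64(96), -113), (np.int64(170), 79), (np.int64(178), -153), (np.int64(179), -152), (np.int64(196), 105), (np.int64(197), 176), (np.int64(252), -81)]
325 [(np.int64(82), 95), (np.int64(83), 119), (np.int64(84), 69), (np.int64(95), -106), (np.int64(96), -72), (np.int64(178), -130), (np.int64(179), -136), (np.int64(196), 106), (np.int64(197), 163)]
340 [(np.int64(82), 80), (np.int64(83), 105), (np.int64(84), 80), (np.int64(97), -123), (np.int64(178), -149), (np.int64(179), -132), (np.int64(196), 116), (np.int64(197), 170), (np.int64(252), -110)]
expected rim far inner/outer [array([322.1, 177.7]), array([322.1, 169.1])] pusher end bottom [322.2 197.1]
```

Emit:
step_arm:
  targets:
    - {"dx": -0.002, "dy": 0, "dz": 0, "wx": 0, "wy": 0, "wz": 0}
    - {"dx": -0.002, "dy": 0, "dz": 0, "wx": 0, "wy": 0, "wz": 0}
    - {"dx": -0.002, "dy": 0, "dz": 0, "wx": 0, "wy": 0, "wz": 0}
    - {"dx": -0.002, "dy": 0, "dz": 0, "wx": 0, "wy": 0, "wz": 0}
    - {"dx": -0.002, "dy": 0, "dz": 0, "wx": 0, "wy": 0, "wz": 0}
    - {"dx": -0.002, "dy": 0, "dz": 0, "wx": 0, "wy": 0, "wz": 0}

```text
t: 17.7
position: [0.4891, 0.3399, 0.28]
tcp_rot: [0.765, 0.644, 0.0, -0.0]
ft_force: [0.2, -0.2, -1.5]
gripper_width: 0.0232
gripper_force: 58.9
```

```bash
python3 - <<'E'
from h import *
st();print(np.abs(readout.get_obs()["joint_vel"]).max());print(workorder.sign_off())
E
```

```text
t 17.7 p [0.4891 0.3399 0.28  ] yaw -9.82 z [-0.  0. -1.] F [ 0.2 -0.2 -1.5] w 0.0232 gf 58.911210894584656 q [-1.1   0.44  0.57  1.66 -0.26  1.12 -0.63]
0.0010799540768183407
the job is handed in; nothing more can be done
None
```

The isolator is turned to its on stop and the pusher is held upright, centred and lined up about 15 mm above the feed mouth; I handed the job in at 17.7 s, and no verdict came back.

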